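# Hold a spread snap ring at the groove of a moulder spindle

### The arm

A 6-joint arm with a two-finger parallel gripper is mounted at the origin on the work surface. World frame = base frame: x ahead of the robot, y to its left, z up, the work surface at z = 0. Lengths are in m, angles in rad, forces in N, time in s.
With the tool pointing down it reaches from about 0.3 to 1 m from the base axis. Payload 5.1 kg.
Tool frame: the origin (TCP) lies at the very end of the fingers, on their centre line; the grasp point (between the pads) lies 19 mm behind it; z points along the fingers, y is the line along which they close (so a half turn about z gives the same grasp; the last joint's range is limited). The gripper opens to 95 mm and grips with 3 to 60 N. Pads are 20 mm wide; open, the fingers measure 119 mm over their backs; the gripper's body (75 mm by 180 mm) begins 59 mm behind the grasp point.
Start: joints at [-1.212, 0.124, 1.65, -0, 1.367, -0.083], TCP at [0.278, -0.588, 0.215] pointing down, gripper open.
Joint ranges: [-2.61, 2.61], [-1.02, 2.33], [0.03, 2.71], [-1.35, 4.49], [0.32, 2.68], [-2.91, 2.91]. Speed limits (rad/s): [2.57, 2.57, 3.14, 3.14, 3.14, 3.14].

### API

Orientations are given as a 3x3 rotation matrix whose columns are the frame's x, y, z axes.
In Python, from rig import r, grab_frame gives the robot as it stands.
- The arm moves only by the tool servo_tool, never from a script. Its argument "deltas" is a list of rows, each a list of 5 numbers: the opening, from -1 (shut) to 1 (fully open), then the shift along the world's x, y, z in m, then the turn about the world's z in rad. A call has 1 to 5 rows; each row is the pose to reach, as a shift and turn from the pose commanded when the call began; what a row does not reach only later rows make up. A row lasts 1/12 s, in which the tool goes at most 41.7 mm and 7.16 degrees, less where a joint would pass 70% of its speed; a pose out of reach is approached as far as the arm can. A call with a gripper value outside its range is refused whole. The fingers move at their own pace and stop on an object; "squeeze" is the grip in N (left out, the last holds). Time passes only in rows, so rows that repeat a pose let the fingers close. It gives the time, the measured TCP pose, the force, the opening and the grip force at its end, in the units of the state.
- r.state(): the state, without advancing time (a new reading comes with each control period).
- grab_frame(name): name is "scene" or "top" or "wrist"; returns a dict with "img" (420x560x3 uint8, blue, green, red), "range_z" (420x560 float32, m along the optical axis (not along the pixel's ray), 0 where there is no reading), "mtx" (3x3 intrinsics, pixels), "D" ([k1, k2, p1, p2, k3] as OpenCV has them; the pictures are not rectified), "position" and "orientation" of the camera in the world; the wrist camera has in their place "T_tool_cam" (4x4, takes a point from camera to tool coordinates, whose origin is the TCP and whose axes are the flange's). Camera axes: x right, y up, looking along -z (the intrinsics and any distortion apply to the point x, -y, -z); pixel columns grow to the right and rows downward; lengths in m; the calibration is good to about 2 mm. A picture is of the moment at which its call begins: read the wrist's pose just before it.
- r.close_job(): hands the job in; it is judged then, once.
The state is a dict: "time_s": time; "joints": joint angles; "qd": joint speeds; "tau": joint torques, N m; "ee_pos": TCP position; "tool_rot": TCP orientation; "force": force on the tool from outside, world axes, zero at the start; "ft_torque": the same for the moment, N m; "finger_gap": finger opening in m; "grip_force": force on a finger pad.
Only numpy, scipy, OpenCV 4.12 (cv2) and the standard library are available. Lean on these libraries where they do the work, as an engineer would, in place of code of your own. Each camera call takes 0.05 s, during which the arm holds its last target. There are 200 camera calls.

### The job

On the joiner's bench, first turn the black height knob of the green spindle lift until its yellow pointer stands on the red zero mark; this brings the spindle stub to its fitting height. Then take the pliers from the wooden stand by their two blue grips, squeeze them fully so that the brass snap ring on their tips is spread before it reaches the spindle, and slide the ring, level, down over the stub until it lies level with the dark groove. Finish while holding it there: pliers upright and still squeezed in the gripper, ring round the stub, carried by the gripper alone and not leaning on the stub, dial still at zero, and the other things on the bench left where they are.

Things in the scene. Friction and masses are not known exactly. Their poses are not given: they have to be found in the camera images.
- lift: Green spindle lift, a fixed housing 130 x 250 mm, 50 mm high, on a 150 x 270 x 8 mm steel foot. Origin under its centre, z up. On its top: the spindle stub at local (0, +65) mm and the height dial, a white face 86 mm wide with ticks every 0.2 rad (zero tick longer, red), at local (0, -68) mm. It stands left or right on the bench, turned up to 0.3 rad.
- dial (a joint): Angle of the height knob, rad: 0 = pointer on the red zero mark (along the lift's local +x), positive = counter-clockwise from above. Starts at 0.55 to 1.3; range -0.8 to 1.8, no stop or click at zero; stays where it is left (0.15 N m to turn). Each positive rad lowers the stub by 6 mm.
- dial_grip (a point): Middle of the black knob: an upright bar 44 mm long, 13 mm thick, 34 mm high on a 40 mm disc, yellow pointer at one end. This point is on the turning axis, 81 mm above the bench, 31 mm above the housing, 23 mm above the disc, 11 mm below the bar's top. Its x axis runs along the bar to the pointer and turns with it: grip across its y axis (13 mm).
- groove (a point): Centre of the dark groove (10 mm wide, 39 mm diameter) round the upright steel spindle stub (44 mm diameter), on the stub's axis: 85 mm above the bench when the dial is at zero, 14 mm below the stub's flat top, 21 mm above a brass shoulder 60 mm in diameter. z up.
- spindle_top (a point): Centre of the stub's flat top, 14 mm above the groove's centre; the top edge is chamfered by 2.5 mm over 3.5 mm of height. It moves with the stub.
- pliers: Parallel-grip snap-ring pliers, about 0.3 to 0.45 kg with the ring, hanging upright in the stand. Origin midway between the tips at mid-thickness of the ring; z up, y from right to left grip, +x towards the ring. A steel cross bar 20 x 112 x 8 mm along y, underside 87 mm above the origin, rests in the stand's saddles. Between ring and bar all lies within 13 mm of the plane x = 0.
- pliers_grip (a point): Midway between the two blue grips, at mid-height, 150 mm straight above the pliers' origin, same axes. The grips are flat upright plates 22 mm wide (x), 46 mm high (z), 56 mm over their outer faces when released, 34 mm fully squeezed; grip both across y from above. A steel post between them ends 20 mm above this point.
- ring_center (a point): Centre of the spread brass ring (4.4 mm wire, fixed to the tips, level): 15.8 mm along +x from the pliers' origin, so 150 mm below the grip point; pliers' axes. Relaxed it is 41.5 mm inside and will not pass the stub; fully spread 53 mm inside, 68 mm outside. It reaches 48 mm along +x from the origin; its ears 8 mm along -x.
- squeeze (a joint): Travel of each grip inwards, m: 0 = released, ring relaxed; 0.011 = against the stop, ring fully spread. Both grips move together and spring back; 5 N on each starts them and 12 N holds them at the stop, so a firm grip squeezes them fully.
- stand: Fixed wooden stand: base 160 x 140 x 12 mm, origin under it, two uprights at local y = +-50 mm with saddles 131 mm above the bench and lips 6 mm higher: lift the pliers straight up by 15 mm or more to clear them. The pliers hang with their origin 44 mm above the stand's, same axes. It stands on the other side from the lift.
- collar: Bystander: loose aluminium spacer collar, 32 mm wide, 14 mm high, on the stand's base. Origin under its centre.
- glue: Bystander: white glue bottle, 60 mm wide, 130 mm high. Origin under its centre.
- filler: Bystander: grey filler tin, 90 mm wide, 75 mm high. Origin under its centre.
- knife: Bystander: putty knife, 200 mm long, lying flat.
- brush: Bystander: brush, 190 mm long, lying flat.
- offcut: Bystander: dark wood offcut 70 x 160 x 22 mm.
- cutter: Bystander: dark steel cutter disc, 64 mm wide, 26 mm high.

How it is judged:
By the outcome, as a careful person would: the job done as asked, in the order asked, and still so for the second after the job is handed in, while the arm keeps its last pose, push and grip.
It also fails if it takes over 54 s, if anything falls off the work surface, if the arm or the gripper's body presses on something with over 40 N, if the wrist force passes 120 N, or if a joint passes its speed limit or range.

## Working session

There is one attempt and no reset: what is moved stays moved. The work goes in short steps, Python scripts to look and compute and a tool call to move; the robot and the scene stay as the last step left them, time stands still between calls to the robot, and variables do not carry over. Pictures are saved under pics/ and viewed, at most 10 in all, crops included, and the job is handed in when it is done.

Besides the shell and the picture viewer there is one more tool, called after "Call:" as a command line: name --pt "numbers of a row" for each row, then --argument value for the rest. servo_tool: Moves the arm, as the interface text tells. Its arguments: {"type":"object","properties":{"deltas":{"type":"array","items":{"type":"array","items":{"type":"number"}}},"squeeze":{"type":"number"}},"required":["deltas"]}

```bash
ls; mkdir -p pics; cat > h.py <<'E'
import numpy as np, cv2
from rig import r, grab_frame
def cam(f, st=None):
    if 'position' in f: return np.array(f['position']), np.array(f['orientation']).reshape(3,3)
    T=np.array(f['T_tool_cam']); R=np.array(st['tool_rot']); 
    return np.array(st['ee_pos'])+R@T[:3,3], R@T[:3,:3]
def rays(f, uv, st=None):
    o,R=cam(f,st)
    n=cv2.undistortPoints(np.array(uv,float).reshape(-1,1,2),np.array(f['mtx']),np.array(f['D'])).reshape(-1,2)
    d=np.c_[n[:,0],-n[:,1],-np.ones(len(n))]
    return o,d@R.T
def onplane(f,uv,z,st=None):
    o,d=rays(f,uv,st); return o+d*((z-o[2])/d[:,2])[:,None]
def cloud(f,st=None):
    h,w=f['range_z'].shape; v,u=np.mgrid[:h,:w]
    o,d=rays(f,np.c_[u.ravel(),v.ravel()],st)
    P=o+d*f['range_z'].ravel()[:,None]; P[f['range_z'].ravel()==0]=np.nan
    return P.reshape(h,w,3)
E
python3 - <<'E'
from h import *
s=r.state(); print(s['time_s'],s['ee_pos'],np.round(s['tool_rot'],3).tolist(),s['finger_gap'])
for n in ('scene','top'):
    f=grab_frame(n); cv2.imwrite(f'pics/{n}0.png',f['img']); print(n,f['position'],np.array(f['mtx']).tolist(),f['D'])
    np.savez(f'{n}0.npz',**f)
E
```

```text
pics
0.0 [ 0.27766195 -0.5870004   0.21339892] [[0.904, 0.428, -0.001], [0.428, -0.904, 0.002], [0.0, -0.002, -1.0]] 0.09490171883171805
scene [ 1.0938527  -0.2351394   1.06720717] [[442.82949828315844, 0.0, 274.98807362095147], [0.0, 442.82949828315844, 208.21421400530744], [0.0, 0.0, 1.0]] [-0.13971214  0.          0.          0.          0.        ]
top [0.40379198 0.00660064 1.1625538 ] [[461.694622348943, 0.0, 277.0116338982728], [0.0, 461.694622348943, 210.72828802291107], [0.0, 0.0, 1.0]] [-0.12069507  0.          0.          0.          0.        ]
```

View pics/top0.png

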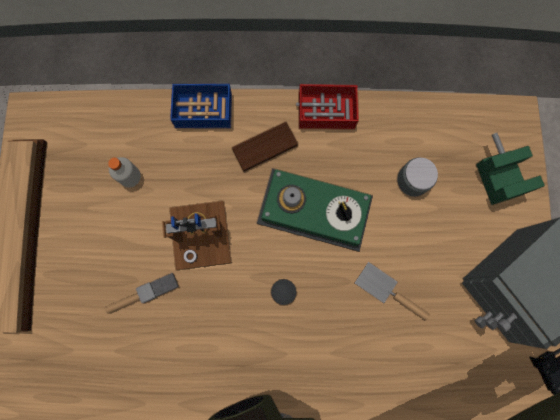

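View pics/scene0.png

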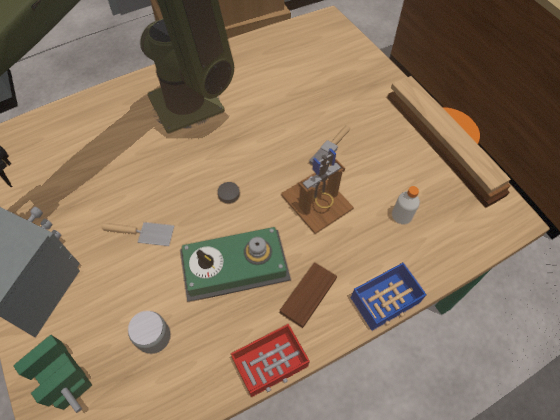

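The top view shows the lift at about (315,208), with its stub at (291,199) and dial at (344,212). The stand with the pliers is at about (200,235), with blue grips near (174,222) and (196,219). The scene view shows the same layout. The ring faces world +x, away from the robot.

```bash
python3 - <<'E'
from h import *
def big(m,box):
    k=np.zeros_like(m); x0,y0,x1,y1=box; k[y0:y1,x0:x1]=m[y0:y1,x0:x1]
    return k
for n,bl,bd,bs in (('top',(250,160,385,255),(320,190,368,236),(160,195,240,275)),('scene',(170,220,300,305),(183,240,228,282),(275,130,360,235))):
    f=dict(np.load(n+'0.npz')); P=cloud(f); hsv=cv2.cvtColor(f['img'],cv2.COLOR_BGR2HSV)
    g=big(cv2.inRange(hsv,(60,80,30),(95,255,255)),bl)&(np.abs(P[...,2]-0.05)<.006).astype(np.uint8)*255
    c=np.argwhere(g)[:,::-1]; Q=onplane(f,c,0.05)
    hull=cv2.convexHull((Q[:,:2]*1000).astype(np.float32)); print(n,'lift',cv2.minAreaRect(hull), np.nanmedian(P[g>0][:,2]))
    w=big(cv2.inRange(hsv,(0,0,140),(180,60,255)),bd); c=np.argwhere(w)[:,::-1]; Q=onplane(f,c,0.0505)
    print('dialface',cv2.minEnclosingCircle((Q[:,:2]*1000).astype(np.float32)),np.nanmedian(P[w>0][:,2]))
    y=big(cv2.inRange(hsv,(18,120,100),(35,255,255)),bd);c=np.argwhere(y)[:,::-1]; print('yellow px',len(c),c.mean(0) if len(c) else 0, np.nanmedian(P[y>0],axis=0))
    rd=big(cv2.inRange(hsv,(0,120,90),(8,255,255)),bd);c=np.argwhere(rd)[:,::-1]; print('red',len(c),onplane(f,c,.051).mean(0) if len(c) else 0)
    # stub top: points above 0.08 near local stub
    b=big(cv2.inRange(hsv,(105,100,40),(135,255,255)),bs); nn,l,stt,ce=cv2.connectedComponentsWithStats(b)
    for i in range(1,nn):
        if stt[i,4]>8: print('blue',stt[i],ce[i],np.nanmedian(P[l==i],axis=0),np.nanmax(P[l==i][:,2]))
E
```

```text
top lift ((613.9287109375, -103.98094177246094), (247.5516815185547, 127.60540771484375), 74.85034942626953) 0.05011290900168941
dialface ((599.1987915039062, -170.28428649902344), 42.77614212036133) 0.053242888413057576
yellow px 9 [344.11111111 205.55555556] [ 0.60785613 -0.16586192  0.09311363]
red 2 [ 0.63440747 -0.18024424  0.051     ]
blue [195 214   6  12  53] [197.11320755 219.90566038] [0.55349735 0.16106312 0.21415924] 0.2206551799294505
blue [171 217   7  12  42] [173.21428571 222.73809524] [0.54659622 0.21080057 0.2160669 ] 0.2219204135123587
scene lift ((662.544677734375, -73.89893341064453), (145.58444213867188, 86.11093139648438), 56.930973052978516) 0.050447041352096766
dialface ((583.164306640625, -176.21153259277344), 58.03677749633789) 0.054277948012807054
yellow px 19 [207.73684211 258.57894737] [ 0.61085393 -0.16720239  0.09367228]
red 4 [ 0.63228344 -0.18151219  0.051     ]
blue [330 149   6   6  15] [332.33333333 151.33333333] [0.55179663 0.20921436 0.21737454] 0.21995893241697073
blue [314 158   6   6  15] [316.4        160.46666667] [0.55672847 0.16010457 0.21773843] 0.22072554923521992
```

Call:
servo_tool --pt "1 0.02 0.02 0.01 0" --pt "1 0.04 0.05 0.02 0" --pt "1 0.06 0.08 0.03 0" --pt "1 0.08 0.11 0.04 0" --pt "1 0.1 0.14 0.05 0"

```text
time_s: 0.52
ee_pos: [0.3783, -0.446, 0.2644]
tool_rot: [[0.904, 0.427, -0.001], [0.427, -0.904, 0.001], [-0.0, -0.001, -1.0]]
force: [0.8, -0.8, 0.0]
finger_gap: 0.095
grip_force: 0.0
```

Call:
servo_tool --pt "1 0.02 0.03 0 0" --pt "1 0.045 0.06 0 0" --pt "1 0.07 0.09 0 0" --pt "1 0.09 0.12 0 0" --pt "1 0.11 0.14 0 0"

```text
time_s: 0.93
ee_pos: [0.4886, -0.3048, 0.2643]
tool_rot: [[0.903, 0.429, -0.0], [0.429, -0.903, 0.001], [0.0, -0.001, -1.0]]
force: [0.3, -0.6, 0.4]
finger_gap: 0.095
grip_force: 0.0
```

Call:
servo_tool --pt "1 0.025 0.03 0 0" --pt "1 0.045 0.06 0 0" --pt "1 0.065 0.09 0 0" --pt "1 0.08 0.115 0 0" --pt "1 0.08 0.115 0 0"

```text
time_s: 1.35
ee_pos: [0.5696, -0.1882, 0.2639]
tool_rot: [[0.902, 0.432, -0.0], [0.432, -0.902, 0.002], [0.001, -0.002, -1.0]]
force: [0.1, 0.2, -0.3]
finger_gap: 0.0952
grip_force: 0.0
```

```bash
python3 - <<'E'
from h import *
s=r.state(); print(s['time_s'],s['ee_pos'],np.round(s['tool_rot'],3).tolist(),s['finger_gap'],s['force'],s['joints'])
f=grab_frame('wrist'); cv2.imwrite('pics/w1.png',f['img']); print(np.round(f['T_tool_cam'],3).tolist(),f['mtx'][0][0],f['D'])
np.savez('w1.npz',st=np.array(s,dtype=object),**f)
E
```

```text
1.35 [ 0.5695997  -0.18824008  0.26388198] [[0.902, 0.432, -0.0], [0.432, -0.902, 0.002], [0.001, -0.002, -1.0]] 0.09523931329726072 [ 0.08013722  0.1994252  -0.25157072] [-0.4096026  -0.01115056  1.7086343   0.00197139  1.44526387  0.71386658]
[[-0.0, 0.964, 0.267, 0.076], [1.0, 0.0, -0.0, -0.001], [-0.0, 0.267, -0.964, -0.17], [0.0, 0.0, 0.0, 1.0]] 354.222889241773 [-0.01762704  0.          0.          0.          0.        ]
```

View pics/w1.png

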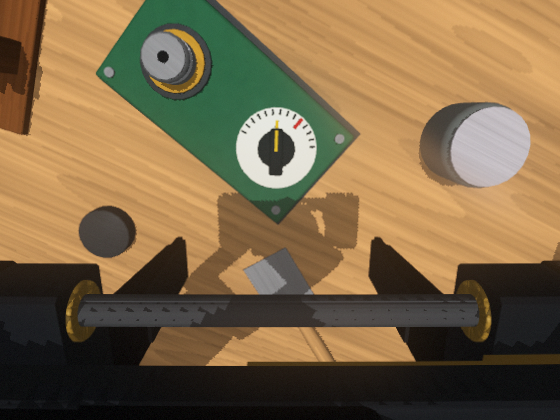

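The wrist view shows the dial face at (277,148), the yellow pointer tip at (277,125), the red tick at (298,124) and the stub top at (163,56). I'll turn these into positions.

```bash
cat > meas.py <<'E'
from h import *
def box(m,b):
    k=np.zeros_like(m); x0,y0,x1,y1=b; k[y0:y1,x0:x1]=m[y0:y1,x0:x1]; return k
def lift(f,s,b,quiet=0):
    "b: pixel box round the dial"
    hsv=cv2.cvtColor(f['img'],cv2.COLOR_BGR2HSV); P=cloud(f,s)
    w=box(cv2.inRange(hsv,(0,0,150),(180,60,255)),b); c=np.argwhere(w)[:,::-1]
    (cx,cy),rad=cv2.minEnclosingCircle((onplane(f,c,.0505,s)[:,:2]).astype(np.float32))
    y=box(cv2.inRange(hsv,(18,120,90),(35,255,255)),b); c=np.argwhere(y)[:,::-1]; Y=onplane(f,c,.092,s)
    far=Y[np.argsort(-np.hypot(Y[:,0]-cx,Y[:,1]-cy))[:5]].mean(0)
    vy=cv2.fitLine(Y[:,:2].astype(np.float32),cv2.DIST_L2,0,.01,.01).ravel()
    rd=box(cv2.inRange(hsv,(0,120,90),(8,255,255))|cv2.inRange(hsv,(172,120,90),(180,255,255)),b); R=onplane(f,np.argwhere(rd)[:,::-1],.051,s)
    vr=cv2.fitLine(R[:,:2].astype(np.float32),cv2.DIST_L2,0,.01,.01).ravel()
    print('dial',cx,cy,rad,'z',np.nanmedian(P[w>0][:,2]),'yellow z',np.nanpercentile(P[y>0][:,2],[10,50,90]),len(Y),len(R))
    a=lambda v:np.arctan2(v[1]-cy,v[0]-cx)
    print('pointer ang: centroid',a(Y.mean(0)),'line',np.arctan(vy[1]/vy[0]),'far',a(far),' red: centroid',a(R.mean(0)),'line',np.arctan(vr[1]/vr[0]))
    return P,hsv
def stub(f,s,b):
    P=cloud(f,s); z=P[...,2]; B=box(np.full(z.shape,255,np.uint8),b)>0
    zt=np.nanpercentile(z[B],99.5); m=B&(z>.075)
    m=B&(z>zt-.006); zt=np.median(z[m]); m=B&(np.abs(z-zt)<.0025); c=np.argwhere(m)[:,::-1]
    Q=onplane(f,c,zt,s)[:,:2]; print('stub top z',zt,cv2.minEnclosingCircle(Q.astype(np.float32)),Q.mean(0),len(Q))
E
python3 - <<'E'
from meas import *
d=np.load('w1.npz',allow_pickle=True); s=d['st'].item(); f={k:d[k] for k in d.files if k!='st'}
P,hsv=lift(f,s,(230,100,325,195))
stub(f,s,(130,15,215,105))
g=((cv2.inRange(hsv,(60,80,20),(95,255,255))>0)&(np.abs(P[...,2]-.05)<.005)); c=np.argwhere(g)[:,::-1]
print(cv2.minAreaRect(cv2.convexHull((onplane(f,c,.05,s)[:,:2]*1000).astype(np.float32))))
# knob bar top
m=box((np.abs(P[...,2]-.092)<.004).astype(np.uint8)*255,(230,100,325,195)); c=np.argwhere(m)[:,::-1]
print('bar',cv2.minAreaRect((onplane(f,c,.092,s)[:,:2]*1000).astype(np.float32)),len(c))
E
```

```text
dial 0.59850013256073 -0.17003470659255981 0.043646201491355896 z 0.05259637010021739 yellow z [0.05745607 0.09230925 0.09357879] 110 32
pointer ang: centroid 0.4263438785468942 line 0.4055559 far 0.4100853621589133  red: centroid -0.26474974594979117 line -0.2817067
stub top z 0.09415263160096005 ((0.6331776976585388, -0.04277548938989639), 0.021802619099617004) [ 0.63363644 -0.04235854] 1836
((617.0507202148438, -104.70147705078125), (245.57754516601562, 127.70689392089844), 74.99723052978516)
bar ((598.6896362304688, -169.55760192871094), (43.42038345336914, 12.789955139160156), 23.7703914642334) 608
```

Call:
servo_tool --pt "1 0.015 0.01 -0.02 -0.03" --pt "1 0.029 0.0185 -0.06 -0.03" --pt "1 0.029 0.0185 -0.1 -0.03" --pt "1 0.029 0.0185 -0.13 -0.03" --pt "1 0.029 0.0185 -0.15 -0.03"

```text
time_s: 1.82
ee_pos: [0.5939, -0.1742, 0.1096]
tool_rot: [[0.917, 0.4, -0.007], [0.4, -0.917, 0.002], [-0.005, -0.004, -1.0]]
force: [0.6, -0.1, -0.7]
finger_gap: 0.0952
grip_force: 0.0
```

Call:
servo_tool --pt "1 0 0 -0.02 0" --pt "1 0 0 -0.04 0" --pt "1 0 0 -0.048 0" --pt "1 0 0 -0.048 0"

```text
time_s: 2.15
ee_pos: [0.5944, -0.1743, 0.0636]
tool_rot: [[0.917, 0.399, -0.005], [0.399, -0.917, 0.002], [-0.004, -0.004, -1.0]]
force: [0.0, 0.6, 0.4]
finger_gap: 0.0952
grip_force: 0.0
```

Call:
servo_tool --pt "1 0.004 0.0045 0.0005 0" --pt "1 0.004 0.0045 0.0005 0"

```text
time_s: 2.32
ee_pos: [0.6024, -0.1699, 0.069]
tool_rot: [[0.917, 0.4, 0.003], [0.4, -0.917, -0.001], [0.002, 0.002, -1.0]]
force: [0.2, 0.1, 0.1]
finger_gap: 0.095
grip_force: 0.0
```

Call:
servo_tool --pt "-1 0 0 0 0" --pt "-1 0 0 0 0" --pt "-1 0 0 0 0" --pt "-1 0 0 0 0" --pt "-1 0 0 0 0" --squeeze 35

```text
time_s: 2.73
ee_pos: [0.601, -0.1696, 0.0675]
tool_rot: [[0.916, 0.4, 0.0], [0.4, -0.916, -0.0], [0.0, 0.0, -1.0]]
force: [-0.5, 0.4, -1.0]
finger_gap: 0.0675
grip_force: 0.0
```

Call:
servo_tool --pt "-1 0 0 0 0" --pt "-1 0 0 0 0" --pt "-1 0 0 0 0" --pt "-1 0 0 0 0" --pt "-1 0 0 0 0"

```text
time_s: 3.15
ee_pos: [0.6009, -0.1696, 0.0671]
tool_rot: [[0.916, 0.4, -0.0], [0.4, -0.916, -0.0], [-0.0, -0.0, -1.0]]
force: [-0.5, 0.1, -0.1]
finger_gap: 0.0342
grip_force: 0.0
```

Call:
servo_tool --pt "-1 -0.002 0 -0.003 0" --pt "-1 -0.002 0 -0.003 0" --pt "-1 -0.002 0 -0.003 0" --pt "-1 -0.002 0 -0.003 0" --pt "-1 -0.002 0 -0.003 0"

```text
time_s: 3.57
ee_pos: [0.5991, -0.1711, 0.0636]
tool_rot: [[0.916, 0.401, 0.001], [0.401, -0.916, -0.003], [-0.0, 0.003, -1.0]]
force: [2.4, -5.4, -5.0]
finger_gap: 0.0129
grip_force: 35.0
```

Call:
servo_tool --pt "-1 0 0 0 0" --pt "-1 0 0 0 0"

```text
time_s: 3.73
ee_pos: [0.5991, -0.1711, 0.0636]
tool_rot: [[0.916, 0.401, 0.001], [0.401, -0.916, -0.003], [-0.0, 0.003, -1.0]]
force: [1.4, -4.8, -5.0]
finger_gap: 0.0127
grip_force: 35.0
```

```bash
python3 - <<'E'
from meas import *
s=r.state(); print(s['time_s'],s['ee_pos'],s['force'],s['ft_torque'],s['finger_gap'],s['grip_force'],np.arctan2(s['tool_rot'][1][0],s['tool_rot'][0][0]))
f=grab_frame('wrist'); cv2.imwrite('pics/w2.png',f['img'])
np.savez('w2.npz',st=np.array(s,dtype=object),**f)
E
```

```text
3.7333 [ 0.59907201 -0.17111654  0.06362329] [ 1.41088313 -4.78575661 -4.98034647] [-0.80501295 -0.36475599  0.12857583] 0.012721206412677275 34.991381764411926 0.41223385363734194
```

View pics/w2.png

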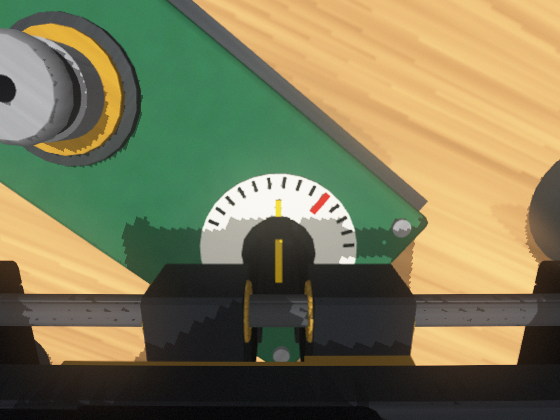

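The bar is gripped (12.7 mm). The pointer is at (278,208) and the red tick is at (320,204), so I turn clockwise.

Call:
servo_tool --pt "-1 0 0 0 -0.09" --pt "-1 0 0 0 -0.18" --pt "-1 0 0 0 -0.27" --pt "-1 0 0 0 -0.36" --pt "-1 0 0 0 -0.45"

```text
time_s: 4.2
ee_pos: [0.5991, -0.1713, 0.0636]
tool_rot: [[0.999, -0.042, 0.001], [-0.042, -0.999, -0.003], [0.001, 0.003, -1.0]]
force: [1.7, -6.4, -5.1]
finger_gap: 0.013
grip_force: 35.0
```

Call:
servo_tool --pt "-1 0 0 0 -0.07" --pt "-1 0 0 0 -0.14" --pt "-1 0 0 0 -0.2" --pt "-1 0 0 0 -0.225" --pt "-1 0 0 0 -0.225"

```text
time_s: 4.62
ee_pos: [0.5991, -0.1714, 0.0636]
tool_rot: [[0.965, -0.261, 0.001], [-0.261, -0.965, -0.003], [0.002, 0.003, -1.0]]
force: [1.8, -7.0, -4.3]
finger_gap: 0.0128
grip_force: 35.0
```

```bash
python3 - <<'E'
from meas import *
s=r.state(); print(s['time_s'],s['ee_pos'],s['force'],s['ft_torque'],s['finger_gap'],s['grip_force'],np.arctan2(s['tool_rot'][1][0],s['tool_rot'][0][0]))
f=grab_frame('wrist'); cv2.imwrite('pics/w3.png',f['img'])
np.savez('w3.npz',st=np.array(s,dtype=object),**f)
hsv=cv2.cvtColor(f['img'],cv2.COLOR_BGR2HSV)
rd=box(cv2.inRange(hsv,(0,120,90),(8,255,255))|cv2.inRange(hsv,(172,120,90),(180,255,255)),(200,150,370,262)); c=np.argwhere(rd)[:,::-1]; print('red px',len(c),c.mean(0))
y=box(cv2.inRange(hsv,(18,120,90),(35,255,255)),(255,170,300,290)); c=np.argwhere(y)[:,::-1]; print('yel',len(c),c.min(0),c.max(0))
E
```

```text
4.6167 [ 0.59907859 -0.17139658  0.06360835] [ 1.82421811 -7.00615319 -4.28808235] [-0.95340746 -0.28301336  0.01862705] 0.01280584005310878 34.99605059623718 -0.26397194376276634
red px 144 [278.27083333 187.85416667]
yel 399 [275 200] [282 282]
```

View pics/w3.png

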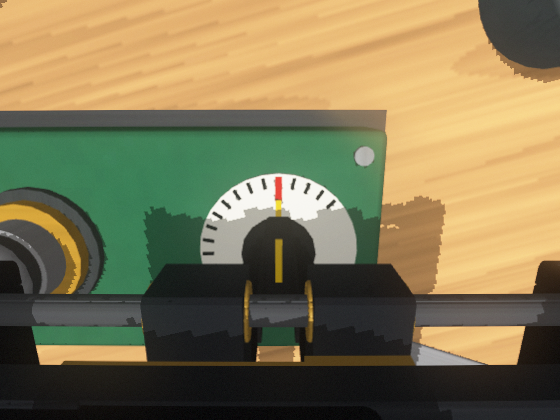

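The pointer now sits on the red mark, both at column 278. Releasing and lifting.

Call:
servo_tool --pt "0.3 0 0 0 0" --pt "0.3 0 0 0 0" --pt "0.3 0 0 0 0" --pt "0.3 0 0 0 0" --pt "0.3 0 0 0 0"

```text
time_s: 5.08
ee_pos: [0.5989, -0.1694, 0.0642]
tool_rot: [[0.966, -0.26, 0.0], [-0.26, -0.966, 0.0], [-0.0, -0.0, -1.0]]
force: [-0.4, -0.8, -0.3]
finger_gap: 0.0406
grip_force: 0.0
```

Call:
servo_tool --pt "1 0 0 0.02 0" --pt "1 0 0 0.06 0" --pt "1 0 0 0.1 0" --pt "1 0 0 0.14 0" --pt "1 0 0 0.17 0"

```text
time_s: 5.5
ee_pos: [0.5997, -0.1696, 0.2384]
tool_rot: [[0.966, -0.26, 0.004], [-0.26, -0.966, -0.001], [0.004, 0.0, -1.0]]
force: [0.2, -1.3, 0.5]
finger_gap: 0.0737
grip_force: 0.0
```

Call:
servo_tool --pt "1 -0.01 0.02 0.03 0.05" --pt "1 -0.02 0.04 0.05 0.1" --pt "1 -0.03 0.05 0.06 0.15" --pt "1 -0.04 0.06 0.06 0.2" --pt "1 -0.04 0.06 0.06 0.2"

```text
time_s: 5.92
ee_pos: [0.5584, -0.1081, 0.2962]
tool_rot: [[0.998, -0.06, 0.003], [-0.06, -0.998, -0.0], [0.003, 0.0, -1.0]]
force: [0.6, -0.2, -0.4]
finger_gap: 0.0947
grip_force: 0.0
```

```bash
python3 - <<'E'
from meas import *
s=r.state(); print(s['time_s'],s['ee_pos'],s['force'],s['finger_gap'],np.arctan2(s['tool_rot'][1][0],s['tool_rot'][0][0]))
f=grab_frame('wrist'); cv2.imwrite('pics/w4.png',f['img'])
np.savez('w4.npz',st=np.array(s,dtype=object),**f)
E
```

```text
5.9167 [ 0.55837953 -0.10805827  0.29618635] [ 0.59423646 -0.21917535 -0.35877549] 0.09465413814896716 -0.06045825576709516
```

View pics/w4.png

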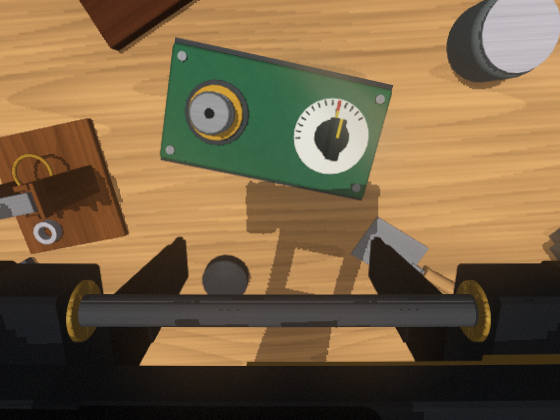

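The dial is at (332,136), pointer tip about (340,124), red tick at (338,106), stub at (210,112). I'll measure these, then move towards the pliers.

```bash
python3 - <<'E'
from meas import *
d=np.load('w4.npz',allow_pickle=True); s=d['st'].item(); f={k:d[k] for k in d.files if k!='st'}
P,hsv=lift(f,s,(285,90,375,180))
stub(f,s,(180,75,255,150))
m=box((np.abs(P[...,2]-.092)<.004).astype(np.uint8)*255,(285,90,375,180)); c=np.argwhere(m)[:,::-1]
print('bar',cv2.minAreaRect((onplane(f,c,.092,s)[:,:2]*1000).astype(np.float32)),len(c))
E
```

```text
dial 0.5984740853309631 -0.17035645246505737 0.04363516345620155 z 0.05266127510991475 yellow z [0.05669778 0.09226039 0.0932765 ] 86 21
pointer ang: centroid -0.18626047241548693 line 0.22787595 far -0.44220021233314216  red: centroid -0.26464834204416565 line -0.26833788
stub top z 0.09840629050603023 ((0.6333019137382507, -0.04274732619524002), 0.021685566753149033) [ 0.63332499 -0.04242987] 1407
bar ((598.570068359375, -168.9759979248047), (12.920121192932129, 43.73148727416992), 74.82814025878906) 531
```

Call:
servo_tool --pt "1 -0.005 0.02 0.02 0.04" --pt "1 -0.01 0.05 0.04 0.08" --pt "1 -0.015 0.085 0.06 0.12" --pt "1 -0.02 0.12 0.06 0.16" --pt "1 -0.025 0.16 0.06 0.195"

```text
time_s: 6.38
ee_pos: [0.5346, 0.0507, 0.3554]
tool_rot: [[0.992, 0.13, 0.003], [0.13, -0.992, -0.0], [0.002, 0.001, -1.0]]
force: [-0.7, -0.4, -0.1]
finger_gap: 0.0953
grip_force: 0.0
```

Call:
servo_tool --pt "1 -0.01 0.04 0 0" --pt "1 -0.02 0.08 0 0" --pt "1 -0.03 0.115 0 0" --pt "1 -0.03 0.135 0 0" --pt "1 -0.03 0.135 0 0"

```text
time_s: 6.8
ee_pos: [0.5035, 0.1885, 0.3531]
tool_rot: [[0.991, 0.135, -0.001], [0.135, -0.991, 0.001], [-0.001, -0.001, -1.0]]
force: [-0.2, -0.5, -0.3]
finger_gap: 0.0947
grip_force: 0.0
```

```bash
python3 - <<'E'
from meas import *
s=r.state(); print(s['time_s'],s['ee_pos'],s['force'],s['finger_gap'],np.arctan2(s['tool_rot'][1][0],s['tool_rot'][0][0]))
f=grab_frame('wrist'); cv2.imwrite('pics/w5.png',f['img'])
np.savez('w5.npz',st=np.array(s,dtype=object),**f)
E
```

```text
6.8 [0.50348887 0.18850284 0.35310682] [-0.15626259 -0.50382137 -0.28823428] 0.09471492695527496 0.13533245172003475
```

View pics/w5.png

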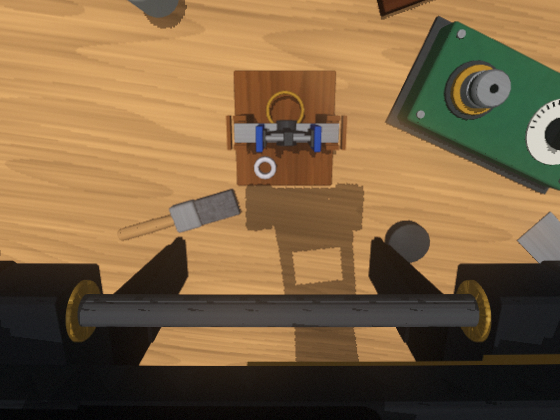

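The wrist view shows the blue grips at (261,138) and (318,138), the cross bar between them, and the ring at (285,110). Dial bar and red tick both read -0.265 rad, so the dial is at zero. Next is the grip midpoint, using this view plus the top view for height.

```bash
cat > pl.py <<'E'
from meas import *
def pl(f,s,b,ring=None):
    hsv=cv2.cvtColor(f['img'],cv2.COLOR_BGR2HSV); P=cloud(f,s)
    m=box(cv2.inRange(hsv,(108,110,40),(130,255,255)),b); n,l,st,ce=cv2.connectedComponentsWithStats(m)
    T=[]
    for i in sorted(range(1,n),key=lambda i:-st[i,4])[:2]:
        z=P[...,2]; zt=np.nanpercentile(z[l==i],90); k=(l==i)&(np.abs(z-zt)<.004)
        c=np.argwhere(k)[:,::-1]; Q=onplane(f,c,.217,s); rc=cv2.minAreaRect((Q[:,:2]*1000).astype(np.float32))
        print('blue',st[i],'top z',zt,rc); T.append(Q.mean(0)); T[-1][:2]=np.array(rc[0])/1000
    a,b_=T; v=a-b_ if a[1]>b_[1] else b_-a
    print('mid',(a+b_)/2,'sep',np.linalg.norm(v),'yaw',np.arctan2(-v[0],v[1]))
    return P,hsv
E
python3 - <<'E'
from pl import *
d=np.load('w5.npz',allow_pickle=True); s=d['st'].item(); f={k:d[k] for k in d.files if k!='st'}
P,hsv=pl(f,s,(220,60,350,190))
# cross bar: pixels at z about .139
m=box((np.abs(P[...,2]-.139)<.004).astype(np.uint8)*255,(220,60,350,190)); c=np.argwhere(m)[:,::-1]
print('bar',cv2.minAreaRect((onplane(f,c,.139,s)[:,:2]*1000).astype(np.float32)),np.median(P[m>0][:,2]))
# ring: yellow
m=box(cv2.inRange(hsv,(15,110,60),(32,255,255)),(262,85,308,118)); z=P[...,2]; m&=(np.abs(z-.044)<.008).astype(np.uint8)*255; c=np.argwhere(m)[:,::-1]
Q=onplane(f,c,.044,s)[:,:2]; print('ring',cv2.minEnclosingCircle(Q.astype(np.float32)),cv2.fitEllipse((Q*1000).astype(np.float32)),len(c),np.median(z[m>0]))
# two-view height of the blue tops: wrist ray x top ray
t=dict(np.load('top0.npz')); o2,D2=rays(t,[[197.1,219.9-4],[173.2,222.7-4]])
E
```

```text
blue [256 125   7  27 182] top z 0.21737336144248917 ((550.7539672851562, 212.72750854492188), (21.030500411987305, 5.149237632751465), 7.066570281982422)
blue [314 126   7  26 179] top z 0.21747408885539052 ((557.4274291992188, 163.7763214111328), (21.09769630432129, 5.149502277374268), 9.27783489227295)
mid [0.5540907  0.18825191 0.217     ] sep 0.04940398582832843 yaw 0.1354936199874011
bar ((553.740966796875, 188.56826782226562), (34.530601501464844, 127.68102264404297), 7.7573113441467285) 0.13826668985234547
ring ((0.5755940675735474, 0.19150622189044952), 0.025067295879125595) ((575.985107421875, 191.5620880126953), (45.410972595214844, 46.198577880859375), 8.84038257598877) 236 0.04548060711919802
```

Call:
servo_tool --pt "1 0.02 0 -0.01 0" --pt "1 0.04 0 -0.03 0" --pt "1 0.05 0 -0.06 0" --pt "1 0.05 0 -0.08 0" --pt "1 0.05 0 -0.1 0"

```text
time_s: 7.27
ee_pos: [0.5545, 0.1833, 0.2514]
tool_rot: [[0.992, 0.128, -0.003], [0.128, -0.992, -0.001], [-0.003, 0.001, -1.0]]
force: [0.1, -0.5, -0.4]
finger_gap: 0.0952
grip_force: 0.0
```

Call:
servo_tool --pt "1 0 0 0 0" --pt "1 0 0 0 0" --pt "1 0 0 0 0" --pt "1 0 0 0 0" --pt "1 0 0 0 0"

```text
time_s: 7.68
ee_pos: [0.5548, 0.1853, 0.2563]
tool_rot: [[0.991, 0.131, 0.003], [0.131, -0.991, 0.001], [0.003, -0.0, -1.0]]
force: [-0.9, 0.4, -0.5]
finger_gap: 0.0954
grip_force: 0.0
```

```bash
python3 - <<'E'
from pl import *
s=r.state(); print(s['time_s'],s['ee_pos'],s['force'],s['finger_gap'],np.arctan2(s['tool_rot'][1][0],s['tool_rot'][0][0]))
f=grab_frame('wrist'); cv2.imwrite('pics/w6.png',f['img']); np.savez('w6.npz',st=np.array(s,dtype=object),**f)
try: pl(f,s,(190,100,370,420))
except Exception as e: print(e)
E
```

```text
7.6833 [0.55483374 0.18532215 0.25634504] [-0.9296844   0.36612857 -0.53599663] 0.09541433963487982 0.13136651173353142
blue [307 200  14  49 432] top z 0.21713123366348083 ((558.43408203125, 163.58694458007812), (21.283409118652344, 5.567560195922852), 8.934900283813477)
blue [231 201  15  48 392] top z 0.21710132689294157 ((551.8865966796875, 213.1019287109375), (21.26639747619629, 5.571870803833008), 5.891010284423828)
mid [0.55516034 0.18834444 0.217     ] sep 0.049946003022345836 yaw 0.1314696768833639
```

Call:
servo_tool --pt "1 0 0.003 -0.02 0.002" --pt "1 0 0.003 -0.045 0.002" --pt "1 0 0.003 -0.065 0.002" --pt "1 0 0.003 -0.08 0.002" --pt "1 0 0.003 -0.08 0.002"

```text
time_s: 8.15
ee_pos: [0.5518, 0.188, 0.1707]
tool_rot: [[0.991, 0.134, -0.006], [0.134, -0.991, -0.001], [-0.006, 0.001, -1.0]]
force: [-0.1, -0.7, -0.4]
finger_gap: 0.095
grip_force: 0.0
```

Call:
servo_tool --pt "1 0 0 0 0" --pt "1 0 0 0 0" --pt "1 0 0 0 0"

```text
time_s: 8.4
ee_pos: [0.5551, 0.1887, 0.1764]
tool_rot: [[0.991, 0.134, 0.003], [0.133, -0.991, 0.001], [0.004, -0.0, -1.0]]
force: [0.0, 0.1, 0.4]
finger_gap: 0.095
grip_force: 0.0
```

Call:
servo_tool --pt "-1 0 0 0 0" --pt "-1 0 0 0 0" --pt "-1 0 0 0 0" --pt "-1 0 0 0 0" --pt "-1 0 0 0 0" --squeeze 45

```text
time_s: 8.82
ee_pos: [0.5539, 0.1884, 0.1743]
tool_rot: [[0.991, 0.133, 0.0], [0.133, -0.991, 0.0], [0.0, -0.0, -1.0]]
force: [0.4, 0.4, -0.5]
finger_gap: 0.0673
grip_force: 0.0
```

Call:
servo_tool --pt "-1 0 0 0 0" --pt "-1 0 0 0 0" --pt "-1 0 0 0 0" --pt "-1 0 0 0 0" --pt "-1 0 0 0 0"

```text
time_s: 9.23
ee_pos: [0.5539, 0.1881, 0.1741]
tool_rot: [[0.991, 0.133, -0.0], [0.133, -0.991, -0.001], [-0.0, 0.001, -1.0]]
force: [-0.5, -1.6, 0.7]
finger_gap: 0.0338
grip_force: 11.8
```

Call:
servo_tool --pt "-1 0 0 0 0" --pt "-1 0 0 0 0" --pt "-1 0 0 0 0"

```text
time_s: 9.48
ee_pos: [0.5539, 0.1882, 0.1742]
tool_rot: [[0.991, 0.133, 0.0], [0.133, -0.991, -0.0], [-0.0, 0.0, -1.0]]
force: [0.4, -1.7, 0.5]
finger_gap: 0.0337
grip_force: 45.0
```

Call:
servo_tool --pt "-1 0 0 0.004 0" --pt "-1 0 0 0.012 0" --pt "-1 0 0 0.02 0" --pt "-1 0 0 0.03 0" --pt "-1 0 0 0.04 0"

```text
time_s: 9.9
ee_pos: [0.5538, 0.1886, 0.2151]
tool_rot: [[0.991, 0.134, -0.0], [0.134, -0.991, 0.0], [0.0, -0.0, -1.0]]
force: [0.6, -0.5, -4.1]
finger_gap: 0.0334
grip_force: 45.0
```

Call:
servo_tool --pt "-1 0 0 0.015 0" --pt "-1 0 0 0.035 0" --pt "-1 0 0 0.055 0" --pt "-1 0 0 0.07 0" --pt "-1 0 0 0.08 0"

```text
time_s: 10.32
ee_pos: [0.5547, 0.1888, 0.2978]
tool_rot: [[0.991, 0.134, 0.004], [0.134, -0.991, 0.001], [0.004, -0.001, -1.0]]
force: [-0.4, 0.9, -3.0]
finger_gap: 0.0336
grip_force: 45.0
```

Call:
servo_tool --pt "-1 0 0 0 0" --pt "-1 0 0 0 0" --pt "-1 0 0 0 0"

```text
time_s: 10.57
ee_pos: [0.5533, 0.1883, 0.2929]
tool_rot: [[0.991, 0.133, -0.002], [0.133, -0.991, -0.0], [-0.002, 0.0, -1.0]]
force: [0.5, -0.2, -4.4]
finger_gap: 0.0334
grip_force: 45.0
```

```bash
python3 - <<'E'
from pl import *
s=r.state(); print(s['time_s'],s['ee_pos'],s['force'],s['ft_torque'],s['finger_gap'],np.arctan2(s['tool_rot'][1][0],s['tool_rot'][0][0]))
f=grab_frame('wrist'); cv2.imwrite('pics/w7.png',f['img']); np.savez('w7.npz',st=np.array(s,dtype=object),**f)
E
```

```text
10.5667 [0.55331777 0.18831004 0.29288508] [ 0.46289511 -0.21197439 -4.42518964] [ 0.05490451  0.04423569 -0.01621091] 0.03340508153459314 0.1338124878753101
```

View pics/w7.png

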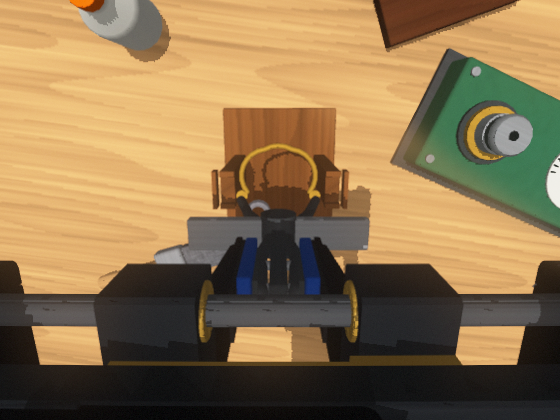

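The pliers hang clear with the ring spread, its front arc visible round (278,175), and the stub is at (513,135). I'll fit the ring relative to the tool.

```bash
cat > ring.py <<'E'
from meas import *
from scipy.optimize import least_squares
def ring(f,s,b=(225,130,335,205),z=None):
    hsv=cv2.cvtColor(f['img'],cv2.COLOR_BGR2HSV); P=cloud(f,s); ep=np.array(s['ee_pos']); R=np.array(s['tool_rot'])
    m=box(cv2.inRange(hsv,(15,100,60),(35,255,255)),b)>0
    d=P[m]-ep; m2=np.abs(d[:,2]+.131)<.012; L=(P[m][m2]-ep)@R
    A=np.c_[L[:,:2],np.ones(len(L))]; pl=np.linalg.lstsq(A,L[:,2],rcond=None)[0]
    zr=np.median(P[m][m2][:,2])-.001 if z is None else z
    c=np.argwhere(m)[:,::-1][m2]; Q=(onplane(f,c,zr,s)-ep)@R
    r=least_squares(lambda p:np.hypot(Q[:,0]-p[0],Q[:,1]-p[1])-p[2],[.02,0,.028],loss='soft_l1',f_scale=.001)
    cw=ep+R@np.array([r.x[0],r.x[1],Q[0,2]])
    print('ring n',len(L),'tool xy r',r.x,'rms',np.sqrt(np.mean(r.fun**2)),'world',cw,'below TCP',ep[2]-zr,'tilt',pl[:2])
    return cw
E
python3 - <<'E'
from ring import *
d=np.load('w7.npz',allow_pickle=True); s=d['st'].item(); f={k:d[k] for k in d.files if k!='st'}
ring(f,s); stub(f,s,(470,105,540,165))
E
```

```text
ring n 871 tool xy r [ 0.0136026  -0.00173383  0.03190139] rms 0.002064119815977358 world [0.56631029 0.19178804 0.16319632] below TCP 0.12975597973313335 tilt [0.0149473  0.00018206]
stub top z 0.09839866647413734 ((0.6334706544876099, -0.039510149508714676), 0.021749503910541534) [ 0.63366388 -0.03992093] 1330
```

Call:
servo_tool --pt "-1 0.003 -0.012 0 0" --pt "-1 0.009 -0.035 0 0" --pt "-1 0.017 -0.062 0 0" --pt "-1 0.025 -0.09 0 0" --pt "-1 0.033 -0.118 0 0"

```text
time_s: 11.03
ee_pos: [0.5867, 0.0686, 0.2929]
tool_rot: [[0.991, 0.134, -0.002], [0.134, -0.991, -0.0], [-0.002, 0.0, -1.0]]
force: [0.7, -0.8, -3.5]
finger_gap: 0.0335
grip_force: 45.0
```

Call:
servo_tool --pt "-1 0.008 -0.028 0 0" --pt "-1 0.016 -0.056 0 0" --pt "-1 0.023 -0.083 0 0" --pt "-1 0.028 -0.103 0 0" --pt "-1 0.03 -0.114 0 0"

```text
time_s: 11.45
ee_pos: [0.6168, -0.0469, 0.2928]
tool_rot: [[0.991, 0.131, -0.002], [0.131, -0.991, -0.001], [-0.002, 0.001, -1.0]]
force: [0.3, -0.1, -3.9]
finger_gap: 0.0337
grip_force: 45.0
```

Call:
servo_tool --pt "-1 0 0 -0.005 0" --pt "-1 0 0 -0.015 0" --pt "-1 0 0 -0.02 0" --pt "-1 0 0 -0.02 0" --pt "-1 0 0 -0.02 0"

```text
time_s: 11.87
ee_pos: [0.6162, -0.0424, 0.2729]
tool_rot: [[0.991, 0.135, -0.002], [0.135, -0.991, 0.001], [-0.002, -0.001, -1.0]]
force: [0.3, -0.7, -4.8]
finger_gap: 0.0335
grip_force: 45.0
```

```bash
python3 - <<'E'
from ring import *
s=r.state(); print(s['time_s'],s['ee_pos'],s['force'],s['ft_torque'],s['finger_gap'],np.arctan2(s['tool_rot'][1][0],s['tool_rot'][0][0]))
f=grab_frame('wrist'); cv2.imwrite('pics/w8.png',f['img']); np.savez('w8.npz',st=np.array(s,dtype=object),**f)
t=grab_frame('scene'); cv2.imwrite('pics/s8.png',t['img']); np.savez('s8.npz',**t)
cv2.imwrite('pics/both8.png',np.hstack([cv2.resize(f['img'][90:290,150:430],None,fx=1.4,fy=1.4),cv2.resize(t['img'][130:330,150:430],None,fx=1.4,fy=1.4)]))
ring(f,s)
E
```

```text
11.8667 [ 0.61621138 -0.04239084  0.27290341] [ 0.3210319  -0.68402202 -4.80726396] [ 0.00568409 -0.00273864  0.02743758] 0.033515044313609424 0.13536034151184992
ring n 852 tool xy r [ 0.01373252 -0.00170205  0.03183023] rms 0.0020071569218623846 world [ 0.62931952 -0.03878118  0.14322402] below TCP 0.12973896876847138 tilt [ 0.00907043 -0.00037894]
```

View pics/both8.png

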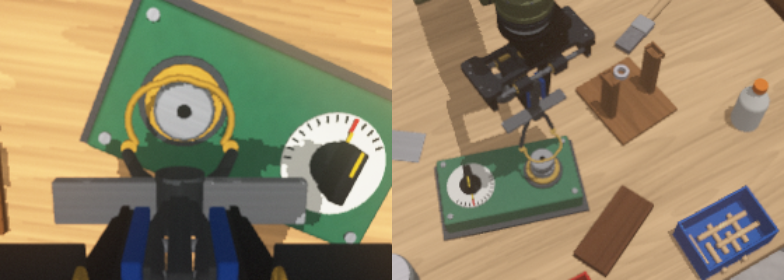

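The left half (wrist) shows the stub inside the ring in plan, with the ring set slightly forward. The right half (scene) shows the ring above the stub. I'll fit the ring using its front arc only and compare it with the stub in the same picture.

```bash
cat > ring2.py <<'E'
from ring import *
def ring2(f,s,b=(225,130,335,205),zr=None,show=1):
    hsv=cv2.cvtColor(f['img'],cv2.COLOR_BGR2HSV); P=cloud(f,s); ep=np.array(s['ee_pos']); R=np.array(s['tool_rot'])
    m=(box(cv2.inRange(hsv,(15,100,50),(35,255,255)),b)>0)&(np.abs(ep[2]-P[...,2]-.131)<.008)
    c=np.argwhere(m)[:,::-1]; zr=ep[2]-.131 if zr is None else zr
    Q=(onplane(f,c,zr,s)-ep)@R
    g=np.array([.0165,-.001]); 
    for it in range(4):
        v=Q[:,:2]-g; a=np.arctan2(v[:,1],v[:,0]); rr=np.hypot(*v.T); rows=[]
        for t in np.arange(-1.4,1.41,.2):
            k=np.abs(a-t)<.1
            if k.sum()>5: rows.append((t,*np.percentile(rr[k],[3,97]),np.nanmedian(P[m][k][:,2])))
        rows=np.array(rows); mid=rows[:,1:3].mean(1); pts=g+mid[:,None]*np.c_[np.cos(rows[:,0]),np.sin(rows[:,0])]
        x=least_squares(lambda p:np.hypot(pts[:,0]-p[0],pts[:,1]-p[1])-p[2],[*g,.029],loss='soft_l1',f_scale=.0007).x; g=x[:2]
    if show: print(np.round(rows*1000,1).tolist())
    cw=ep+R@np.array([g[0],g[1],ep[2]-zr]); print('ring tool xy r',x,'world',cw)
    return cw
E
python3 - <<'E'
from ring2 import *
d=np.load('w8.npz',allow_pickle=True); s=d['st'].item(); f={k:d[k] for k in d.files if k!='st'}
ring2(f,s); P=cloud(f,s)
m=box((np.abs(P[...,2]-.0985)<.003).astype(np.uint8)*255,(240,130,330,200)); c=np.argwhere(m)[:,::-1]
print('stub',cv2.minEnclosingCircle(onplane(f,c,.099,s)[:,:2].astype(np.float32)),np.median(P[m>0][:,2]),len(c))
E
```

```text
[[-1400.0, 30.1, 34.1, 144.3], [-1200.0, 31.2, 35.7, 144.2], [-1000.0, 32.4, 36.3, 144.2], [-800.0, 32.3, 36.5, 144.2], [-600.0, 31.5, 36.0, 143.8], [-400.0, 30.7, 34.8, 144.2], [-200.0, 30.9, 35.2, 143.8], [-0.0, 31.5, 34.9, 144.3], [200.0, 31.3, 35.2, 143.8], [400.0, 31.0, 34.7, 144.1], [600.0, 31.8, 35.8, 144.0], [800.0, 32.1, 36.3, 143.9], [1000.0, 32.4, 36.2, 144.1], [1200.0, 31.7, 35.5, 144.2], [1400.0, 29.8, 33.8, 144.0]]
ring tool xy r [ 0.01155762 -0.00158521  0.03336767] world [ 0.6271775  -0.03918973  0.14188209]
stub ((0.6334837675094604, -0.041110195219516754), 0.021663708612322807) 0.09856317316782062 1424
```

Call:
servo_tool --pt "-1 0.0005 -0.001 -0.005 0" --pt "-1 0.001 -0.0025 -0.015 0" --pt "-1 0.001 -0.0025 -0.025 0" --pt "-1 0.001 -0.0025 -0.03 0" --pt "-1 0.001 -0.0025 -0.03 0"

```text
time_s: 12.38
ee_pos: [0.6165, -0.0459, 0.241]
tool_rot: [[0.991, 0.133, -0.005], [0.133, -0.991, 0.001], [-0.005, -0.001, -1.0]]
force: [-0.4, -1.0, -4.0]
finger_gap: 0.0336
grip_force: 45.0
```

Call:
servo_tool --pt "-1 0 0 0 0" --pt "-1 0 0 0 0" --pt "-1 0 0 0 0" --pt "-1 0 0 0 0"

```text
time_s: 12.72
ee_pos: [0.6182, -0.0461, 0.2449]
tool_rot: [[0.991, 0.133, 0.001], [0.133, -0.991, -0.0], [0.001, 0.0, -1.0]]
force: [0.1, -0.3, -3.7]
finger_gap: 0.0334
grip_force: 45.0
```

```bash
cat > chk.py <<'E'
from ring2 import *
s=r.state(); print(s['time_s'],s['ee_pos'],s['force'],s['ft_torque'],s['finger_gap'],np.arctan2(s['tool_rot'][1][0],s['tool_rot'][0][0]))
f=grab_frame('wrist'); np.savez('w9.npz',st=np.array(s,dtype=object),**f); cv2.imwrite('pics/w9.png',f['img'])
ep=np.array(s['ee_pos']); R=np.array(s['tool_rot'])
P=cloud(f,s); m=box((np.abs(P[...,2]-.0985)<.003).astype(np.uint8)*255,(240,130,330,205)); c=np.argwhere(m)[:,::-1]
hsv=cv2.cvtColor(f['img'],cv2.COLOR_BGR2HSV); gold=cv2.inRange(hsv,(15,100,50),(35,255,255))
c=c[gold[c[:,1],c[:,0]]==0]
(sx,sy),sr=cv2.minEnclosingCircle(onplane(f,c,.099,s)[:,:2].astype(np.float32)); print('stub',sx,sy,sr)
m=(box(gold,(225,130,335,205))>0)&(np.abs(ep[2]-P[...,2]-.129)<.004); c=np.argwhere(m)[:,::-1]
Q=(onplane(f,c,ep[2]-.131,s)-ep)@R
yl=[]; 
for x in (.018,.022,.026):
    y=Q[np.abs(Q[:,0]-x)<.0015,1]; yl.append((y[y<0].max(),y[y>0].min()))
fr=Q[(np.abs(Q[:,1]+.0015)<.004)&(Q[:,0]>.03),0]
print('inner sides',np.round(np.array(yl)*1000,1).tolist(),'front inner/outer',np.percentile(fr,[2,98]),'ring top z',np.nanmedian(P[m][:,2]))
g=np.array([np.percentile(fr,2)-.0265,np.mean(yl)]); w=ep+R@np.array([*g,0]); print('ring',g,w[:2],'need shift',np.array([sx,sy])-w[:2])
E
python3 chk.py
```

```text
12.7167 [ 0.61822009 -0.04614063  0.24488064] [ 0.09044867 -0.34299935 -3.73908533] [ 0.01138685 -0.00431557  0.03166471] 0.033369451506572716 0.13376014932453784
stub 0.6338402032852173 -0.04103375971317291 0.02159377746284008
inner sides [[-31.4, 27.9], [-31.3, 27.8], [-30.4, 26.9]] front inner/outer [0.04288347 0.04622423] ring top z 0.11618851040628161
ring [ 0.01638347 -0.0017506 ] [ 0.63422374 -0.04222074] need shift [-0.00038354  0.00118698]
```

Call:
servo_tool --pt "-1 -0.0005 0.001 -0.001 0" --pt "-1 -0.0005 0.001 -0.003 0" --pt "-1 -0.0005 0.001 -0.006 0" --pt "-1 -0.0005 0.001 -0.009 0" --pt "-1 -0.0005 0.001 -0.012 0"

```text
time_s: 13.18
ee_pos: [0.6173, -0.0451, 0.2316]
tool_rot: [[0.991, 0.133, -0.0], [0.133, -0.991, 0.0], [-0.0, -0.0, -1.0]]
force: [0.0, -0.3, -3.8]
finger_gap: 0.0336
grip_force: 45.0
```

Call:
servo_tool --pt "-1 0 0 -0.003 0" --pt "-1 0 0 -0.006 0" --pt "-1 0 0 -0.009 0" --pt "-1 0 0 -0.012 0" --pt "-1 0 0 -0.014 0"

```text
time_s: 13.6
ee_pos: [0.6173, -0.0451, 0.2176]
tool_rot: [[0.991, 0.133, -0.001], [0.133, -0.991, 0.0], [-0.001, -0.0, -1.0]]
force: [1.0, -0.0, -3.7]
finger_gap: 0.0334
grip_force: 45.0
```

Call:
servo_tool --pt "-1 0 0 -0.002 0" --pt "-1 0 0 -0.003 0" --pt "-1 0 0 -0.003 0" --pt "-1 0 0 -0.003 0" --pt "-1 0 0 -0.003 0"

```text
time_s: 14.02
ee_pos: [0.6175, -0.0451, 0.2154]
tool_rot: [[0.991, 0.133, 0.0], [0.133, -0.991, -0.0], [0.0, 0.0, -1.0]]
force: [-0.4, -0.8, -3.6]
finger_gap: 0.0338
grip_force: 45.0
```

```bash
python3 chk.py; python3 - <<'E'
from meas import *
t=grab_frame('scene'); w=cv2.imread('pics/w9.png')
cv2.imwrite('pics/both9.png',np.hstack([cv2.resize(w[90:290,150:430],None,fx=1.4,fy=1.4),cv2.resize(t['img'][180:300,150:318],None,fx=2.333,fy=2.333)]))
E
```

```text
14.0167 [ 0.61750319 -0.04509882  0.21537674] [-0.4179768  -0.81471689 -3.56156685] [-0.01391276 -0.01332478 -0.02174209] 0.033791135717267405 0.13382104178472917
stub 0.6227666139602661 -0.044252391904592514 0.032994866371154785
inner sides [[-31.4, 27.9], [-31.3, 27.8], [-30.4, 26.9]] front inner/outer [0.04288766 0.04622819] ring top z 0.08659943704694842
ring [ 0.01638766 -0.00175109] [ 0.6335107  -0.04117691] need shift [-0.01074409 -0.00307548]
```

View pics/both9.png

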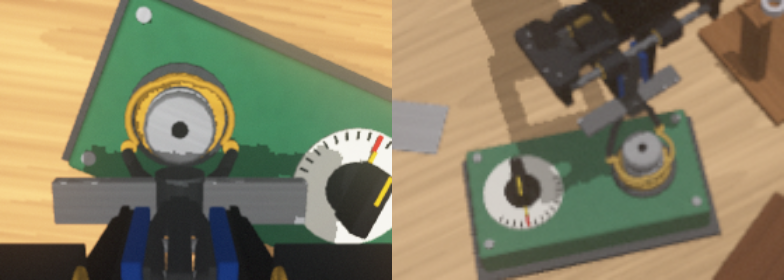

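The ring surrounds the stub, centred within 0.5 mm and at 85 mm height. The force is only the pliers' own weight, and the pointer lies on the red mark. I'll settle briefly and hand in.

Call:
servo_tool --pt "-1 0 0 0 0" --pt "-1 0 0 0 0" --pt "-1 0 0 0 0"

```text
time_s: 14.37
ee_pos: [0.6174, -0.0451, 0.2152]
tool_rot: [[0.991, 0.133, 0.0], [0.133, -0.991, -0.0], [0.0, 0.0, -1.0]]
force: [0.2, 0.9, -3.9]
finger_gap: 0.0336
grip_force: 45.0
```

```bash
python3 - <<'E'
from rig import r
s=r.state(); print(s['time_s'],s['ee_pos'],s['force'],s['finger_gap']); print(r.close_job())
E
```

```text
14.3667 [ 0.61743485 -0.04510091  0.21522904] [ 0.16284449  0.87548953 -3.85309386] 0.033638843217442996
the job is handed in; nothing more can be done
None
```

Job handed in at 14.4 s: dial on zero, and the fully squeezed pliers hold the spread ring level with the groove, about 0.5 mm off-centre and not touching the stub; the hand-in returned no verdict.

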